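Put the dissecting kit tray in order of use

TASK

Put the dissecting tray in order of use, counted from its blue end: forceps, needle probe, spatula. Make room first by sliding the forceps up to the blue end wall and the spatula up to the plain end wall, without picking either of them up and without shoving the tray about; then fetch the yellow-handled needle probe from the bench and set it down gently, not dropped, halfway between them. All three should lie flat in the tray and straight across it, points away from the robot; leave everything else on the bench where it is.

Things in the scene. Friction and masses are not known exactly. Their poses are not given: they have to be found in the camera images.
- tray: Loose steel tray, dark silicone liner, 1.5 kg, on the bench; about 10 N slides it. Outside 210 mm along its x, 300 along y, 22 high; walls 3 thick, rim bead 2 mm higher. Origin: centre of underside; liner surface 7 mm above it. Inside 204 mm (x) by 294 (y). A grip tab sticks out 20 mm at each end; the tab at +y has a blue sleeve (blue end), at -y bare steel. +x away from the robot, yaw within 0.2
- blue_end (a point): tray: foot of the blue end wall's inner face, middle of the wall, on the liner
- plain_end (a point): tray: foot of the plain end wall's inner face, middle of the wall, on the liner
- forceps: Steel forceps lying on their side on the tray's blue half, a little crooked (within 0.14 rad). 144 mm long, 18 wide at most (15 mm behind the middle), 6 wide at the joined rear end; 10 mm high there, tapering to 3 at the tips; rigid, 30 g, slides with under 1 N. Origin: mid-length, centre line, underside. +x from rear end (x=-74 mm) to tips (+70); z up
- forceps_tip (a point): midway between the forceps' two tips, 70 mm from their origin along +x, 5 mm up
- spatula: Spatula lying on the tray's plain half, a little crooked (within 0.14 rad). 184 mm long, 60 g, slides with under 1 N. Wooden handle x=-87 to +13 mm, 15 wide, 11 high; ferrule; steel blade x=+25 to +96, 17 wide, 2 thick, underside 4 mm above the liner. Origin: near mid-length, centre line, underside. +x to the blade's end, z up. Balance point about 20 mm behind the origin, in the handle
- spatula_tip (a point): round end of the spatula's blade, 96 mm from its origin along +x, 5 mm up
- probe: Needle probe on the bench left or right of the tray: yellow hexagonal handle 95 mm long, 10 across flats, then steel ferrule and straight 2.5 mm needle; 150 mm in all, 22 g. Origin: middle of the handle, on its axis, 5 mm above what it lies on; it balances within 10 mm of it. +x to the needle point (x=+102 mm), handle's rear end x=-47. Rests on any flat; other long things lie from 75 mm beside it, askew
- probe_tip (a point): point of the needle, 102 mm from the probe's origin along its +x
- pen: Bystander: black marker pen 131 mm long, 11 mm thick, lying on the bench; origin on its axis near the middle, +x to its cap end
- brush: Bystander: small flat brush, pale wooden handle, 146 mm long, 14 mm wide, lying on the bench; origin on its axis near the middle, +x to the bristles
- loop_holder: Bystander: inoculating loop holder, bare aluminium handle 100 mm long and 8 mm square, thin wire with a small ring at its +x end, 155 mm in all, lying on the bench; origin at the middle of the handle
- bottle: Bystander: small glass bottle with a blue cap, 56 mm in diameter, 105 mm high, beyond the tray; origin at its underside
- dishes: Bystander: stack of three Petri dishes, 91 mm in diameter, 50 mm high, beyond the tray; origin at its underside
- beaker: Bystander: glass beaker, 68 mm in diameter, 85 mm high, beyond the tray; origin at its underside
- tip_box: Bystander: box of pipette tips with a blue lid, 120 x 82 mm, 69 mm high, on the robot's right in front of the tray; origin at its underside
Mind the look-alikes: they are no part of the job. Leave any orange look-alike of the spatula alone.

How it is judged (in metres and radians):
On the way, in this order (a step that is already met when the one before it is completed fails the run):
1. the forceps lie at the blue end and the spatula at the plain end, both straight across the tray (angle between forceps's own x axis and vertical between 1.49 and 1.65 rad and z of forceps in the frame of tray between 0.003 and 0.017 m and angle between the x axis of each of forceps, spatula and the x axis of tray, either way round below 0.14 rad and angle between each of forceps, spatula's own z axis and vertical below 0.12 rad and x of each of forceps_tip, spatula_tip in the frame of tray above 0.02 m and y of forceps in the frame of tray between 0.116 and 0.15 m and angle between spatula's own x axis and vertical between 1.49 and 1.65 rad and z of spatula in the frame of tray between 0.003 and 0.017 m and y of spatula in the frame of tray between -0.15 and -0.116 m), for 0.2 s.
2. the probe lies halfway between them, straight across the tray (angle between probe's own x axis and vertical between 1.49 and 1.65 rad and z of probe in the frame of tray between 0.003 and 0.017 m and angle between the x axis of probe and the x axis of tray, either way round below 0.14 rad and y of probe in the frame of tray between -0.03 and 0.03 m and x of probe_tip in the frame of tray between 0.02 and 0.105 m), for 0.2 s.
At the end, for the whole second after the job is handed in: Forceps' and spatula's centre lines within 31 mm of the inner face of the blue and the plain end wall, probe's axis within 30 mm of the tray's middle; each flat on the liner, within 8 degrees of straight across, points away from the robot; released and at rest (all of step 1 and all of step 2 and linear speed of each of forceps, spatula, probe below 0.02 m/s); the robot touches nothing.
It fails at once if the forceps were picked up or tipped over (z of forceps in the frame of tray above 0.025 m or angle between forceps's own z axis and vertical above 0.6 rad).
It fails at once if the spatula was picked up or tipped over (z of spatula in the frame of tray above 0.025 m or angle between spatula's own z axis and vertical above 0.6 rad).
It fails at once if the probe was dropped (let go more than about 20 mm above the tray) (height (world z) of probe above 0.024 m and linear speed of probe above 0.4 m/s and contact force between the fingers and probe below 0.02 N).
It fails at once if the tray was shoved more than 25 mm (distance of tray from where it was at the start of the episode above 0.025 m).
It fails at once if a bystander was moved more than 20 mm (distance of any of pen, brush, loop_holder, bottle, dishes, beaker, tip_box from where it was at the start of the episode above 0.02 m).
It also fails if it takes over 53 s, if anything falls off the work surface, if the arm or the gripper's body presses on something with over 40 N, if the wrist force passes 120 N, or if a joint passes its speed limit or range.

ROBOT

A 6-joint arm with a two-finger parallel gripper is mounted at the origin on the work surface. World frame = base frame: x ahead of the robot, y to its left, z up, the work surface at z = 0. Lengths are in mm, angles in rad, forces in N, time in s.
With the tool pointing down it reaches from about 400 to 925 mm from the base axis. Payload 12.5 kg.
Tool frame: the origin (TCP) lies on the centre line of the jaws, within the pads' length; the fingertips stand 19 mm ahead of it and the grasp point (between the pads) is the TCP; y points along the fingers, x is the direction in which the jaws open and shut, and the axes are right-handed (so a half turn about y gives the same grasp; the last joint's range is limited). The gripper opens to 95 mm and grips with 3 to 60 N. Pads are 20 mm wide; open, the fingers measure 119 mm over their backs; the gripper's body (75 mm by 180 mm) begins 59 mm behind the grasp point.
Start: joints at [-1.298, 0.491, 1.559, -0, 1.092, -0.106], TCP at [231.152, -580.701, 233.661] pointing down, gripper open.
Joint ranges: [-3.1, 3.1], [-0.84, 2.19], [0.05, 2.79], [-1.13, 4.28], [0.06, 2.93], [-2.69, 2.69]. Speed limits (rad/s): [2.22, 2.22, 2.79, 3.14, 3.14, 3.14].

INTERFACE

Orientations are given as [roll, pitch, yaw] about the fixed x, y, z axes, in that order (R = Rz(yaw) Ry(pitch) Rx(roll)).
In Python, from cell import env gives the robot as it stands. The module is installed in compiled form; this text tells all that it offers.
- The arm moves only by the tool move_arm, never from a script. Its argument "rows" is a list of rows, each an object of numbers: "tx", "ty", "tz": the shift along the tool's x, y, z in cm; "rx", "ry", "rz": the turn, a rotation vector about the tool's x, y, z in rad; "grip": the opening in per cent of the stroke, from 0 (shut) to 100 (fully open). In form: [{"tx": .., "ty": .., "tz": .., "rx": .., "ry": .., "rz": .., "grip": ..}, ...]. A call has 1 to 10 rows; each row shifts and turns the commanded pose from where the row before left it, along the tool's axes as they then stand; what a row does not reach is not made up. A row lasts 1/12 s, in which the tool goes at most 41.7 mm and 7.16 degrees, less where a joint would pass 70% of its speed; a pose out of reach is approached as far as the arm can. A call is refused whole if a number of a shift passes 4.17 or a number of a turn 0.125, either way. A call with a gripper value outside its range is refused whole. The fingers move at their own pace and stop on an object; the grip force is fixed at half the most. Time passes only in rows, so rows that do not move let the fingers close. It gives the time, the measured TCP pose, the force and the opening at its end, in the units of the state.
- env.state(): the state, without advancing time (a new reading comes with each control period).
- env.read_camera(name): name is "scene" or "top" or "wrist"; returns (picture, depth): 420x560x3 uint8, blue, green, red; 420x560 float32, mm along the optical axis (not along the pixel's ray), 0 where there is no reading.
- env.calibration(name): a dict with "vertical_fov" (degrees; the focal length in pixels is half the picture's height over the tangent of half this angle, whatever the lens; pixels are square), "cx", "cy" (the principal point, pixels), "dist" ([k1, k2, p1, p2, k3] as OpenCV has them; the pictures are not rectified), "eye" and "rotation" of the camera in the world. Camera axes: x right, y up, looking along -z (the intrinsics and any distortion apply to the point x, -y, -z); pixel columns grow to the right and rows downward; lengths in mm; the calibration is good to about 2 mm. A picture is of the moment at which its call begins: read the wrist's pose just before it. calibration takes no time and is no camera call; for the wrist camera it gives the pose at the moment of the call.
- env.job_done(): hands the job in, once; it reports no verdict.
The state is a dict: "t": time; "joints": joint angles; "qvel": joint speeds; "tau": joint torques, N m; "eef_pos": TCP position; "tcp_rot": TCP orientation; "ft_force": force on the tool from outside, world axes, zero at the start; "moment": the same for the moment, N m; "opening": opening from 0.0 (shut) to 1.0 (fully open).
Only numpy, scipy, OpenCV 4.12 (cv2) and the standard library are available. Lean on these libraries where they do the work, as an engineer would, in place of code of your own. Each camera call takes 0.05 s, during which the arm holds its last target.

## Working session

There is one attempt and no reset: what is moved stays moved. The work goes in short steps, Python scripts to look and compute and a tool call to move; the robot and the scene stay as the last step left them, time stands still between calls to the robot, and variables do not carry over. Pictures are saved under pics/ and viewed, and the job is handed in when it is done.

Besides the shell and the picture viewer there is one more tool, called after "Emit:" as name([rows], argument=value, ...), one row to a line, values as JSON. move_arm: Moves the arm, as the interface text tells. Its arguments: {"type":"object","properties":{"rows":{"type":"array"}},"required":["rows"]}

```bash
mkdir -p pics
python3 - <<'E'
from cell import env
import cv2,numpy as np,json
print(env.state())
for n in ["top","scene"]:
    p,d=env.read_camera(n); cv2.imwrite(f"pics/{n}0.png",p); np.save(f"pics/{n}0.npy",d)
    print(n,env.calibration(n))
E
```

```text
{'t': 0.0, 'joints': array([-1.29759484e+00,  4.91572579e-01,  1.55943754e+00, -1.64858965e-05,
        1.09168959e+00, -1.05606902e-01]), 'qvel': array([-0.00127144,  0.00117196, -0.00138238,  0.00047185,  0.00020227,
        0.0002871 ]), 'tau': array([ 1.01998348e-04, -6.12650514e+01, -2.58181536e+01,  6.92732655e-02,
        4.82646713e-02, -6.94824030e-05]), 'eef_pos': array([ 231.08893415, -580.47803907,  233.0577467 ]), 'tcp_rot': array([-1.57069417e+00,  1.10243109e-03, -1.19198027e+00]), 'ft_force': array([-0.41726775, -0.39762674, -0.60703894]), 'moment': array([ 0.00419857,  0.009066  , -0.03570065]), 'opening': 1.0003397147726085}
top {'vertical_fov': 42.02683588787247, 'cx': 275.6485543273936, 'cy': 208.64770738237877, 'dist': array([0.02763244, 0.        , 0.        , 0.        , 0.        ]), 'eye': array([ 331.96336082,   -2.98743549, 1601.94673612]), 'rotation': array([ 0.12358408,  0.01343456, -1.59284668])}
scene {'vertical_fov': 48.933721322109974, 'cx': 274.9405259432605, 'cy': 214.6718445658061, 'dist': array([0.00028984, 0.        , 0.        , 0.        , 0.        ]), 'eye': array([ 914.02347367,  525.09959432, 1123.16062932]), 'rotation': array([5.42999819e-01, 2.38152351e-03, 2.50768219e+00])}
```

View pics/top0.png

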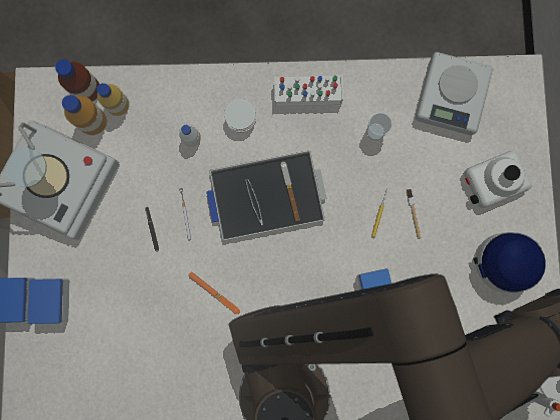

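View pics/scene0.png

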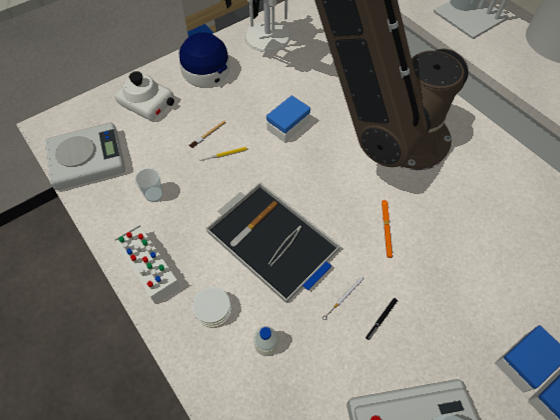

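The top view shows the tray at about (267,197), with the blue end on the left. The forceps are at (255,202), the spatula at (290,190) and the yellow probe at (379,213), right of the tray. Next I'll measure them.

```bash
cat > h.py <<'E'
import cv2,numpy as np
from scipy.spatial.transform import Rotation as R
def cam(c):
    f=210/np.tan(np.radians(c['vertical_fov'])/2)
    K=np.array([[f,0,c['cx']],[0,f,c['cy']],[0,0,1]]);return K,R.from_euler('xyz',c['rotation']).as_matrix()
def p2w(c,uv,z):
    K,M=cam(c);uv=np.array(uv,float).reshape(-1,1,2)
    n=cv2.undistortPoints(uv,K,c['dist'])[:,0]
    d=np.c_[n[:,0],-n[:,1],-np.ones(len(n))]@M.T
    s=(np.asarray(z)-c['eye'][2])/d[:,2]
    return c['eye']+d*s[:,None] if np.ndim(s) else c['eye']+d*s
def w2p(c,P):
    K,M=cam(c);P=(np.array(P,float).reshape(-1,3)-c['eye'])@M
    P=P*[1,-1,-1]
    return cv2.projectPoints(P,np.zeros(3),np.zeros(3),K,c['dist'])[0][:,0]
def crop(p,x0,y0,x1,y1,k,name):
    q=cv2.resize(p[y0:y1,x0:x1],None,fx=k,fy=k,interpolation=cv2.INTER_CUBIC);cv2.imwrite(name,q)
E
python3 - <<'E'
from h import *
p=cv2.imread('pics/top0.png');crop(p,200,140,330,250,6,'pics/t1.png');crop(p,360,180,430,250,8,'pics/t2.png')
p=cv2.imread('pics/scene0.png');crop(p,190,130,350,310,3,'pics/s1.png')
E
```

```text
(no output)
```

View pics/t1.png

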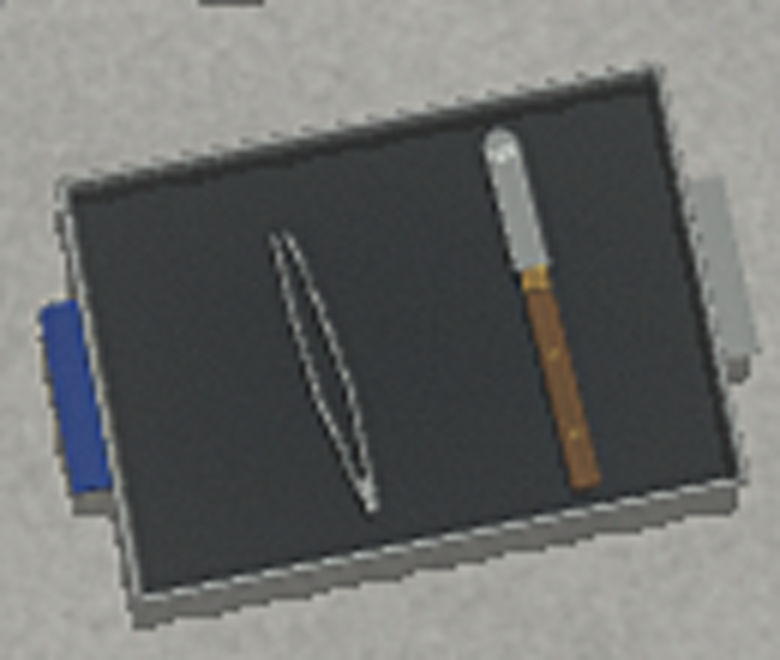

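View pics/t2.png

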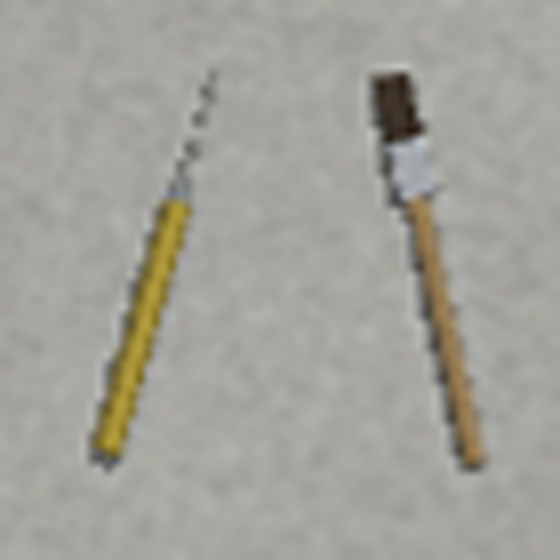

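```bash
cat > m0.py <<'E'
from h import *
from cell import env
c=env.calibration('top')
def u(L,x0,y0,k): return [(x0+(a+.5)/k-.5,y0+(b+.5)/k-.5) for a,b in L]
w=p2w(c,u([(66,186),(655,72),(738,477),(138,595)],200,140,6),24.)
TL,TR,BR,BL=w[:,:2]
print(w.round(1),[np.linalg.norm(a-b).round(1) for a,b in((TL,TR),(TR,BR),(BR,BL),(BL,TL))])
ctr=w[:,:2].mean(0); ydir=(TL-TR+BL-BR); yaw=np.arctan2(ydir[1],ydir[0])-np.pi/2
xd=(TL-BL+TR-BR);print('tray',ctr,yaw,np.arctan2(xd[1],xd[0]))
def obj(n,L,z,x0=200,y0=140,k=6):
    a=p2w(c,u(L,x0,y0,k),np.array(z))[:,:2];d=a[0]-a[1];ang=np.arctan2(d[1],d[0])
    Rt=np.array([[np.cos(yaw),np.sin(yaw)],[-np.sin(yaw),np.cos(yaw)]])
    print(n,a.round(1),'len',np.linalg.norm(d).round(1),'ang',ang.round(3),'rel',(ang-yaw).round(3),'tray',((a-ctr)@Rt.T).round(1))
obj('forceps',[(283,235),(373,512)],[10.,15.])
obj('spat',[(499,128),(586,488)],[13.,17.])
obj('probe',[(213,72),(105,457)],[5.,7.],360,180,8)
E
python3 m0.py
```

```text
[[ 645.6  202.5   24. ]
 [ 695.3  -87.3   24. ]
 [ 494.7 -121.4   24. ]
 [ 444.3  169.2   24. ]] [np.float64(294.0), np.float64(203.5), np.float64(295.0), np.float64(204.0)]
tray [569.99029837  40.76160279] 0.17076475051544926 0.16622324482683073
forceps [[621.2  97.5]
 [482.7  55.5]] len 144.7 ang 0.294 rel 0.123 tray [[ 60.1  47.2]
 [-83.5  29.4]]
spat [[671.6 -10.2]
 [491.8 -48.1]] len 183.8 ang 0.208 rel 0.037 tray [[ 91.5 -67.4]
 [-92.2 -74.3]]
probe [[ 582.7 -312.8]
 [ 441.6 -266.6]] len 148.4 ang -0.316 rel -0.487 tray [[ -47.6 -350.6]
 [-178.8 -281.1]]
```

View pics/s1.png

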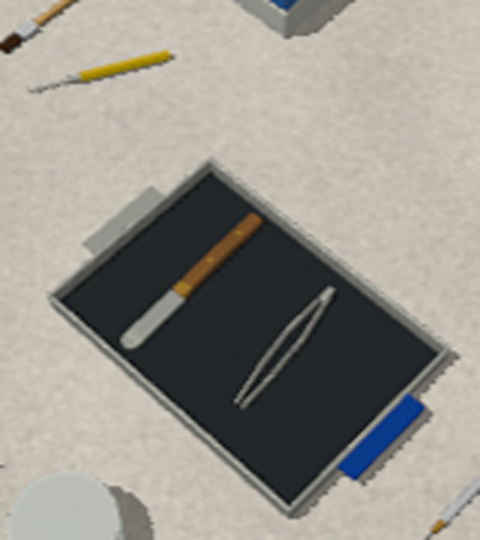

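Run:
```python
from m0 import *
for n,q,z in(('bottlecap',(186,130),105.),('bottlebase',(192,148),0.),('dish',(239,112),50.),('beaker',(379,122),85.),('tipbox',(375,275),69.)):
    a=p2w(c,[q],np.array([z]))[0,:2]; Rt=np.array([[np.cos(yaw),np.sin(yaw)],[-np.sin(yaw),np.cos(yaw)]]); print(n,a.round(),(Rt@(a-ctr)).round())
```

```text
[[ 645.6  202.5   24. ]
 [ 695.3  -87.3   24. ]
 [ 494.7 -121.4   24. ]
 [ 444.3  169.2   24. ]] [np.float64(294.0), np.float64(203.5), np.float64(295.0), np.float64(204.0)]
tray [569.99029837  40.76160279] 0.17076475051544926 0.16622324482683073
forceps [[621.2  97.5]
 [482.7  55.5]] len 144.7 ang 0.294 rel 0.123 tray [[ 60.1  47.2]
 [-83.5  29.4]]
spat [[671.6 -10.2]
 [491.8 -48.1]] len 183.8 ang 0.208 rel 0.037 tray [[ 91.5 -67.4]
 [-92.2 -74.3]]
probe [[ 582.7 -312.8]
 [ 441.6 -266.6]] len 148.4 ang -0.316 rel -0.487 tray [[ -47.6 -350.6]
 [-178.8 -281.1]]
bottlecap [747. 260.] [212. 186.]
bottlebase [720. 261.] [186. 191.]
dish [813. 115.] [252.  31.]
beaker [ 762. -286.] [ 134. -354.]
tipbox [ 331. -258.] [-286. -254.]
```

Emit:
move_arm([
  {"ry":-0.125},
  {"ry":-0.125},
  {"ry":-0.125},
  {"ry":-0.125},
  {"ry":-0.125},
  {"ry":-0.125},
  {"ry":-0.125},
  {"ry":-0.125},
  {"ry":-0.125},
  {"ry":-0.125},
])

```text
validation failed for argument at $.ro...
```

Emit:
move_arm([
  {"tx":0,"ty":0,"tz":0,"rx":0,"ry":-0.12,"rz":0,"grip":100},
  {"tx":0,"ty":0,"tz":0,"rx":0,"ry":-0.12,"rz":0,"grip":100},
  {"tx":0,"ty":0,"tz":0,"rx":0,"ry":-0.12,"rz":0,"grip":100},
  {"tx":0,"ty":0,"tz":0,"rx":0,"ry":-0.12,"rz":0,"grip":100},
  {"tx":0,"ty":0,"tz":0,"rx":0,"ry":-0.12,"rz":0,"grip":100},
  {"tx":0,"ty":0,"tz":0,"rx":0,"ry":-0.12,"rz":0,"grip":100},
  {"tx":0,"ty":0,"tz":0,"rx":0,"ry":-0.12,"rz":0,"grip":100},
  {"tx":0,"ty":0,"tz":0,"rx":0,"ry":-0.12,"rz":0,"grip":100},
  {"tx":0,"ty":0,"tz":0,"rx":0,"ry":-0.12,"rz":0,"grip":100},
  {"tx":0,"ty":0,"tz":0,"rx":0,"ry":-0.12,"rz":0,"grip":100},
])

```text
t: 0.93
eef_pos: [231.1, -580.5, 233.3]
tcp_rot: [-1.57, 0.0, 0.014]
ft_force: [-0.2, -0.1, 0.0]
opening: 1.002
```

Emit:
move_arm([
  {"tx":0,"ty":0,"tz":0,"rx":0,"ry":-0.081,"rz":0,"grip":100},
  {"tx":0,"ty":0,"tz":0,"rx":0,"ry":-0.08,"rz":0,"grip":100},
  {"tx":2.13,"ty":0,"tz":2.7,"rx":0,"ry":0,"rz":0,"grip":100},
  {"tx":2.13,"ty":0,"tz":2.7,"rx":0,"ry":0,"rz":0,"grip":100},
  {"tx":2.13,"ty":0,"tz":2.7,"rx":0,"ry":0,"rz":0,"grip":100},
  {"tx":2.13,"ty":0,"tz":2.7,"rx":0,"ry":0,"rz":0,"grip":100},
  {"tx":2.13,"ty":0,"tz":2.7,"rx":0,"ry":0,"rz":0,"grip":100},
  {"tx":2.13,"ty":0,"tz":2.7,"rx":0,"ry":0,"rz":0,"grip":100},
  {"tx":2.13,"ty":0,"tz":2.7,"rx":0,"ry":0,"rz":0,"grip":100},
  {"tx":2.13,"ty":0,"tz":2.7,"rx":0,"ry":0,"rz":0,"grip":100},
])

```text
t: 1.77
eef_pos: [363.2, -337.5, 233.5]
tcp_rot: [-1.571, 0.0, 0.169]
ft_force: [0.3, -0.3, -0.1]
opening: 0.998
```

Emit:
move_arm([
  {"tx":2.13,"ty":0,"tz":2.7,"rx":0,"ry":0,"rz":0,"grip":100},
  {"tx":2.13,"ty":0,"tz":2.7,"rx":0,"ry":0,"rz":0,"grip":100},
  {"tx":2.13,"ty":0,"tz":2.7,"rx":0,"ry":0,"rz":0,"grip":100},
  {"tx":2.13,"ty":0,"tz":2.7,"rx":0,"ry":0,"rz":0,"grip":100},
  {"tx":2.13,"ty":0,"tz":2.7,"rx":0,"ry":0,"rz":0,"grip":100},
  {"tx":2.13,"ty":0,"tz":2.7,"rx":0,"ry":0,"rz":0,"grip":100},
  {"tx":2.13,"ty":0,"tz":2.7,"rx":0,"ry":0,"rz":0,"grip":100},
  {"tx":2.13,"ty":0,"tz":2.7,"rx":0,"ry":0,"rz":0,"grip":100},
  {"tx":2.13,"ty":0,"tz":2.7,"rx":0,"ry":0,"rz":0,"grip":100},
  {"tx":2.13,"ty":0,"tz":2.7,"rx":0,"ry":0,"rz":0,"grip":100},
])

```text
t: 2.6
eef_pos: [527.8, -35.4, 233.5]
tcp_rot: [-1.571, 0.0, 0.169]
ft_force: [0.2, -1.1, 0.4]
opening: 0.998
```

Emit:
move_arm([
  {"tx":2.13,"ty":0,"tz":2.7,"rx":0,"ry":0,"rz":0,"grip":100},
  {"tx":2.13,"ty":0,"tz":2.7,"rx":0,"ry":0,"rz":0,"grip":100},
  {"tx":0,"ty":0,"tz":0,"rx":0,"ry":0,"rz":0,"grip":100},
  {"tx":0,"ty":0,"tz":0,"rx":0,"ry":0,"rz":0,"grip":100},
])

```text
t: 2.93
eef_pos: [560.4, 24.6, 233.0]
tcp_rot: [-1.571, 0.001, 0.172]
ft_force: [-0.4, -0.4, -0.0]
opening: 1.002
```

Run:
```python
from cell import env
from h import *
s=env.state();print(s['t'],s['eef_pos'],s['tcp_rot'],s['joints'].round(2))
c=env.calibration('wrist');p,d=env.read_camera('wrist');cv2.imwrite('pics/w1.png',p);print(c)
print(w2p(c,[[570,41,7]]))
```

```text
2.9333 [560.36481873  24.60802944 233.02354814] [-1.57072071e+00  9.54703992e-04  1.71802156e-01] [-0.07  0.4   1.72 -0.    1.02 -0.25]
{'vertical_fov': 63.99678180478618, 'cx': 274.2748797135164, 'cy': 211.81672478846355, 'dist': array([-0.02903283,  0.        ,  0.        ,  0.        ,  0.        ]), 'eye': array([545.30545885, 106.91293211, 384.74984187]), 'rotation': array([-0.29642252,  0.00153286,  0.17136344])}
[[286.31576283 172.8964877 ]]
```

View pics/w1.png

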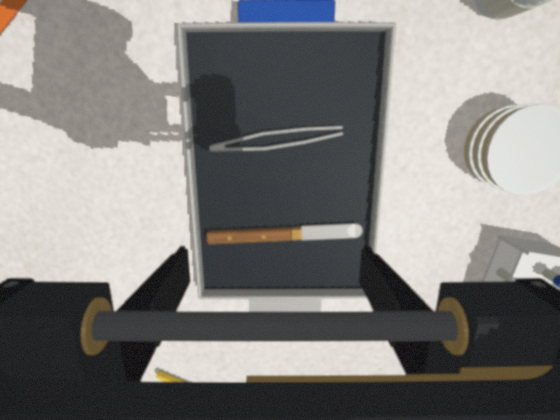

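The wrist view has the whole tray in frame. The blue tab is at (287,12), the forceps run (212,149)-(342,130) and the spatula runs (208,238)-(361,230).

```bash
cat > w.py <<'E'
import sys
from h import *
def tw(P,ctr,yaw):
    Rt=np.array([[np.cos(yaw),np.sin(yaw)],[-np.sin(yaw),np.cos(yaw)]]);return (np.atleast_2d(P)[:,:2]-ctr)@Rt.T
E
python3 - <<'E'
from w import *
p=cv2.imread('pics/w1.png');crop(p,170,10,410,310,2.5,'pics/w1c.png')
E
```

```text
(no output)
```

View pics/w1c.png

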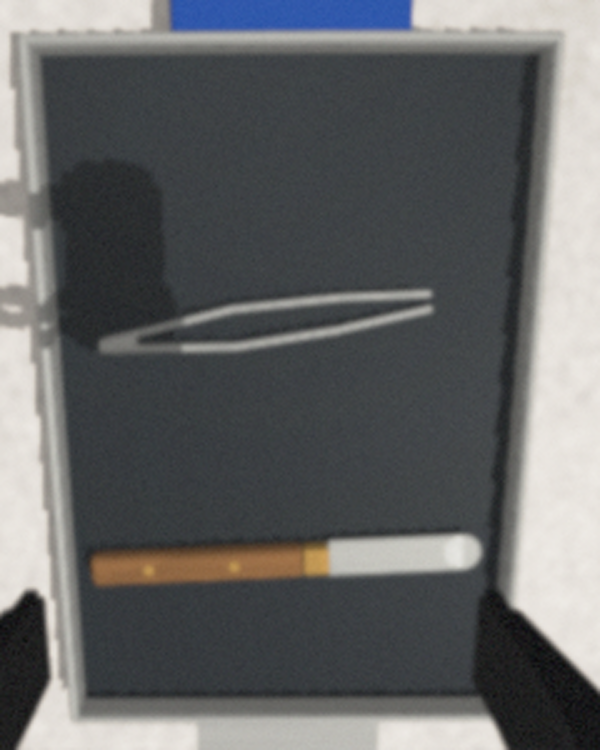

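Run:
```python
from w import *
c={'vertical_fov': 63.99678180478618, 'cx': 274.2748797135164, 'cy': 211.81672478846355, 'dist': np.array([-0.02903283,0,0,0,0]), 'eye': np.array([545.30545885, 106.91293211, 384.74984187]), 'rotation': np.array([-0.29642252,  0.00153286,  0.17136344])}
def q(L,z): return p2w(c,[(170+(a+.5)/2.5-.5,10+(b+.5)/2.5-.5) for a,b in L],np.array(z))
ctr=np.array([570,40.8]);yaw=.169
print('foot',tw(q([(42,55),(527,55),(85,693),(300,55),(300,693)],[7.]*5),ctr,yaw).round(1))
print('rimout',tw(q([(13,35),(563,35),(75,718)],[24.]*3),ctr,yaw).round(1))
print('forc',tw(q([(433,301),(100,346)],[8.5,13.]),ctr,yaw).round(1))
print('spat',tw(q([(482,552),(92,568)],[13.,15.]),ctr,yaw).round(1))
```

```text
foot [[-103.5  145.7]
 [  94.3  146.3]
 [-102.6 -145.6]
 [   1.7  145.6]
 [   6.2 -145.2]]
rimout [[-110.2  149.4]
 [ 102.9  150.1]
 [-104.3 -149.8]]
forc [[ 61.2  47.9]
 [-84.5  28.6]]
spat [[ 90.5 -66.9]
 [-93.4 -74.8]]
```

Emit:
move_arm([
  {"tx":0,"ty":3,"tz":0,"rx":0,"ry":0,"rz":0,"grip":100},
  {"tx":0,"ty":3,"tz":0,"rx":0,"ry":0,"rz":0,"grip":100},
  {"tx":0,"ty":3,"tz":0,"rx":0,"ry":0,"rz":0,"grip":100},
  {"tx":0,"ty":3,"tz":0,"rx":0,"ry":0,"rz":0,"grip":100},
  {"tx":0,"ty":3,"tz":0,"rx":0,"ry":0,"rz":0,"grip":100},
  {"tx":0,"ty":2.5,"tz":0,"rx":0,"ry":0,"rz":0,"grip":100},
  {"tx":0,"ty":1.7,"tz":0,"rx":0,"ry":0,"rz":0,"grip":100},
  {"tx":0,"ty":0.7,"tz":0,"rx":0,"ry":0,"rz":0,"grip":100},
  {"tx":0,"ty":0.3,"tz":0,"rx":0,"ry":0,"rz":0,"grip":100},
  {"tx":0,"ty":0,"tz":0,"rx":0,"ry":0,"rz":0,"grip":100},
])

```text
t: 3.82
eef_pos: [560.2, 22.5, 31.8]
tcp_rot: [-1.571, 0.0, 0.168]
ft_force: [0.6, 0.5, 0.1]
opening: 1.0
```

Emit:
move_arm([
  {"tx":0,"ty":0.07,"tz":0,"rx":0,"ry":0,"rz":0,"grip":100},
  {"tx":0,"ty":0,"tz":0,"rx":0,"ry":0,"rz":0,"grip":100},
])

```text
t: 3.98
eef_pos: [560.7, 23.0, 32.0]
tcp_rot: [-1.571, -0.002, 0.169]
ft_force: [-0.1, 0.2, -0.2]
opening: 1.003
```

Emit:
move_arm([
  {"tx":0,"ty":0.2,"tz":0,"rx":0,"ry":0,"rz":0,"grip":100},
  {"tx":0,"ty":0,"tz":0,"rx":0,"ry":0,"rz":0,"grip":100},
])

```text
t: 4.15
eef_pos: [560.4, 23.2, 29.4]
tcp_rot: [-1.571, -0.001, 0.169]
ft_force: [0.4, 0.6, -0.2]
opening: 0.999
```

Emit:
move_arm([
  {"tx":0,"ty":0.05,"tz":0,"rx":0,"ry":0,"rz":0,"grip":100},
  {"tx":0,"ty":0,"tz":0,"rx":0,"ry":0,"rz":0,"grip":100},
])

```text
t: 4.32
eef_pos: [560.3, 23.3, 28.6]
tcp_rot: [-1.571, -0.0, 0.169]
ft_force: [0.5, -0.4, -0.2]
opening: 1.002
```

Emit:
move_arm([
  {"tx":0,"ty":0.05,"tz":1,"rx":0,"ry":0,"rz":0,"grip":100},
  {"tx":0,"ty":0,"tz":1,"rx":0,"ry":0,"rz":0,"grip":100},
  {"tx":0,"ty":0,"tz":0.6,"rx":0,"ry":0,"rz":0,"grip":100},
  {"tx":0,"ty":0,"tz":0.6,"rx":0,"ry":0,"rz":0,"grip":100},
  {"tx":0,"ty":0,"tz":0.6,"rx":0,"ry":0,"rz":0,"grip":100},
  {"tx":0,"ty":0,"tz":0.6,"rx":0,"ry":0,"rz":0,"grip":100},
  {"tx":0,"ty":0,"tz":0.6,"rx":0,"ry":0,"rz":0,"grip":100},
  {"tx":0,"ty":0,"tz":0.6,"rx":0,"ry":0,"rz":0,"grip":100},
  {"tx":0,"ty":0,"tz":0.6,"rx":0,"ry":0,"rz":0,"grip":100},
  {"tx":0,"ty":0,"tz":0.6,"rx":0,"ry":0,"rz":0,"grip":100},
])

```text
t: 5.15
eef_pos: [548.8, 90.8, 27.9]
tcp_rot: [-1.571, -0.0, 0.169]
ft_force: [0.5, 0.3, -1.1]
opening: 1.002
```

Run:
```python
from cell import env
from h import *
p,d=env.read_camera('wrist');cv2.imwrite('pics/w2.png',p)
```

```text
(no output)
```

View pics/w2.png

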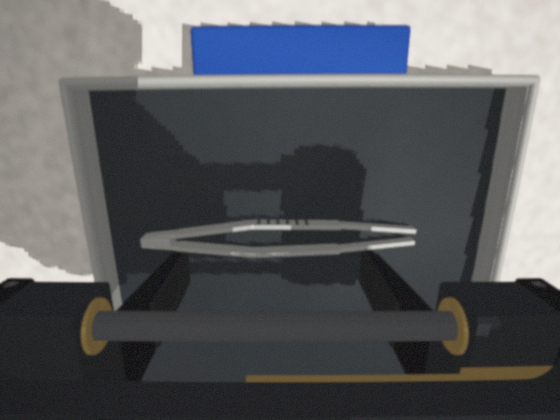

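The forceps now lie straight against both fingers, from (142,241) to (415,237), so I'll carry on pushing.

Emit:
move_arm([
  {"tx":0,"ty":0,"tz":0.6,"rx":0,"ry":0,"rz":0,"grip":100},
  {"tx":0,"ty":0,"tz":0.6,"rx":0,"ry":0,"rz":0,"grip":100},
  {"tx":0,"ty":0,"tz":0.6,"rx":0,"ry":0,"rz":0,"grip":100},
  {"tx":0,"ty":0,"tz":0.6,"rx":0,"ry":0,"rz":0,"grip":100},
  {"tx":0,"ty":0,"tz":0.6,"rx":0,"ry":0,"rz":0,"grip":100},
  {"tx":0,"ty":0,"tz":0.6,"rx":0,"ry":0,"rz":0,"grip":100},
  {"tx":0,"ty":0,"tz":0.6,"rx":0,"ry":0,"rz":0,"grip":100},
  {"tx":0,"ty":0,"tz":0.6,"rx":0,"ry":0,"rz":0,"grip":100},
  {"tx":0,"ty":0,"tz":0.3,"rx":0,"ry":0,"rz":0,"grip":100},
  {"tx":0,"ty":0,"tz":0,"rx":0,"ry":0,"rz":0,"grip":100},
])

```text
t: 6.03
eef_pos: [540.1, 141.2, 27.9]
tcp_rot: [-1.571, -0.0, 0.17]
ft_force: [0.2, 1.1, -0.1]
opening: 1.002
```

Run:
```python
from cell import env
from h import *
p,d=env.read_camera('wrist');cv2.imwrite('pics/w3.png',p)
```

```text
(no output)
```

View pics/w3.png

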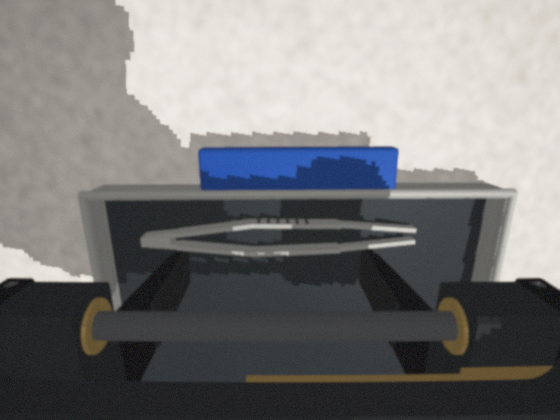

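The forceps are still straight, with about 20 mm of liner left to the blue wall. One more 12 mm push.

Emit:
move_arm([
  {"tx":0,"ty":0,"tz":0.5,"rx":0,"ry":0,"rz":0,"grip":100},
  {"tx":0,"ty":0,"tz":0.4,"rx":0,"ry":0,"rz":0,"grip":100},
  {"tx":0,"ty":0,"tz":0.3,"rx":0,"ry":0,"rz":0,"grip":100},
  {"tx":0,"ty":0,"tz":0,"rx":0,"ry":0,"rz":0,"grip":100},
])

```text
t: 6.42
eef_pos: [538.1, 152.9, 27.9]
tcp_rot: [-1.571, -0.0, 0.169]
ft_force: [-1.1, -0.1, -0.9]
opening: 1.0
```

Run:
```python
from cell import env
from h import *
from w import tw
c=env.calibration('wrist');p,d=env.read_camera('wrist');cv2.imwrite('pics/w4.png',p);crop(p,70,150,530,280,1.7,'pics/w4c.png')
print({k:v for k,v in c.items()})
```

```text
{'vertical_fov': 63.99678180478618, 'cx': 274.2748797135164, 'cy': 211.81672478846355, 'dist': array([-0.02903283,  0.        ,  0.        ,  0.        ,  0.        ]), 'eye': array([523.10525097, 235.22977965, 179.62086137]), 'rotation': array([-0.29655069,  0.00058223,  0.16895315])}
```

View pics/w4c.png

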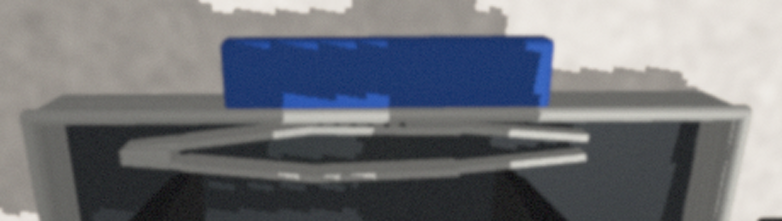

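The forceps are straight and about 6 mm off the blue wall. Next is the spatula.

Emit:
move_arm([
  {"tx":0,"ty":0,"tz":-0.5,"rx":0,"ry":0,"rz":0,"grip":100},
  {"tx":0,"ty":0,"tz":-2,"rx":0,"ry":0,"rz":0,"grip":100},
  {"tx":0.6,"ty":0,"tz":-3,"rx":0,"ry":0,"rz":0,"grip":100},
  {"tx":0.6,"ty":0,"tz":-3,"rx":0,"ry":0,"rz":0,"grip":100},
  {"tx":0,"ty":0,"tz":-3,"rx":0,"ry":0,"rz":0,"grip":100},
  {"tx":0,"ty":0,"tz":-2,"rx":0,"ry":0,"rz":0,"grip":100},
  {"tx":0,"ty":0,"tz":-1,"rx":0,"ry":0,"rz":0,"grip":100},
  {"tx":0,"ty":0,"tz":-0.6,"rx":0,"ry":0,"rz":0,"grip":100},
  {"tx":0,"ty":0,"tz":0,"rx":0,"ry":0,"rz":0,"grip":100},
  {"tx":0,"ty":0,"tz":0,"rx":0,"ry":0,"rz":0,"grip":100},
])

```text
t: 7.3
eef_pos: [575.2, 6.1, 27.9]
tcp_rot: [-1.571, 0.0, 0.169]
ft_force: [-0.6, -0.5, 0.2]
opening: 1.0
```

Emit:
move_arm([
  {"tx":0,"ty":0,"tz":-0.6,"rx":0,"ry":0,"rz":0,"grip":100},
  {"tx":0,"ty":0,"tz":-0.6,"rx":0,"ry":0,"rz":0,"grip":100},
  {"tx":0,"ty":0,"tz":-0.5,"rx":0,"ry":0,"rz":0,"grip":100},
  {"tx":0,"ty":0,"tz":-0.5,"rx":0,"ry":0,"rz":0,"grip":100},
  {"tx":0,"ty":0,"tz":-0.6,"rx":0,"ry":0,"rz":0,"grip":100},
  {"tx":0,"ty":0,"tz":-0.6,"rx":0,"ry":0,"rz":0,"grip":100},
  {"tx":0,"ty":0,"tz":-0.6,"rx":0,"ry":0,"rz":0,"grip":100},
  {"tx":0,"ty":0,"tz":-0.6,"rx":0,"ry":0,"rz":0,"grip":100},
  {"tx":0,"ty":0,"tz":-0.5,"rx":0,"ry":0,"rz":0,"grip":100},
  {"tx":0,"ty":0,"tz":0,"rx":0,"ry":0,"rz":0,"grip":100},
])

```text
t: 8.13
eef_pos: [584.2, -45.8, 27.9]
tcp_rot: [-1.571, -0.0, 0.168]
ft_force: [-0.7, -0.3, -0.8]
opening: 1.005
```

Run:
```python
from cell import env
from h import *
p,d=env.read_camera('scene');crop(p,170,150,370,320,4,'pics/s4c.png')
```

```text
(no output)
```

View pics/s4c.png

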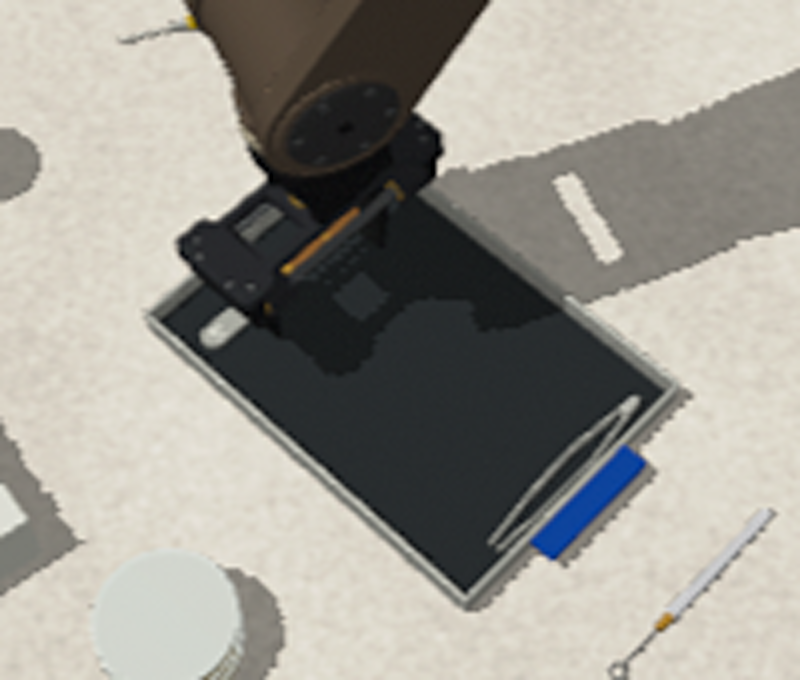

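The spatula's blade tip at (215,330) is moving along with the fingers, and the forceps sit neatly at the blue end. I'll push another 27 mm, back off a little, then lift.

Emit:
move_arm([
  {"tx":0,"ty":0,"tz":-0.5,"rx":0,"ry":0,"rz":0,"grip":100},
  {"tx":0,"ty":0,"tz":-0.6,"rx":0,"ry":0,"rz":0,"grip":100},
  {"tx":0,"ty":0,"tz":-0.6,"rx":0,"ry":0,"rz":0,"grip":100},
  {"tx":0,"ty":0,"tz":-0.5,"rx":0,"ry":0,"rz":0,"grip":100},
  {"tx":0,"ty":0,"tz":-0.3,"rx":0,"ry":0,"rz":0,"grip":100},
  {"tx":0,"ty":0,"tz":-0.2,"rx":0,"ry":0,"rz":0,"grip":100},
  {"tx":0,"ty":0,"tz":0,"rx":0,"ry":0,"rz":0,"grip":100},
])

```text
t: 8.77
eef_pos: [588.6, -71.8, 27.9]
tcp_rot: [-1.571, -0.0, 0.169]
ft_force: [0.0, -0.4, -0.7]
opening: 0.999
```

Emit:
move_arm([
  {"tx":0,"ty":0,"tz":0.5,"rx":0,"ry":0,"rz":0,"grip":100},
  {"tx":0,"ty":0,"tz":0.7,"rx":0,"ry":0,"rz":0,"grip":100},
  {"tx":0,"ty":-1.5,"tz":0,"rx":0,"ry":0,"rz":0,"grip":100},
  {"tx":0,"ty":-3,"tz":0,"rx":0,"ry":0,"rz":0,"grip":100},
  {"tx":0,"ty":-3.5,"tz":0,"rx":0,"ry":0,"rz":0,"grip":100},
  {"tx":0,"ty":-3.5,"tz":0,"rx":0,"ry":0,"rz":0,"grip":100},
  {"tx":0,"ty":-3.5,"tz":0,"rx":0,"ry":0,"rz":0,"grip":100},
])

```text
t: 9.35
eef_pos: [586.0, -58.4, 179.4]
tcp_rot: [-1.571, 0.001, 0.17]
ft_force: [0.3, -0.6, 0.4]
opening: 0.998
```

Emit:
move_arm([
  {"tx":0,"ty":0,"tz":0,"rx":0,"ry":-0.12,"rz":0,"grip":100},
  {"tx":0,"ty":0,"tz":0,"rx":0,"ry":-0.12,"rz":0,"grip":100},
  {"tx":0,"ty":0,"tz":0,"rx":0,"ry":-0.12,"rz":0,"grip":100},
  {"tx":0,"ty":0,"tz":0,"rx":0,"ry":-0.12,"rz":0,"grip":100},
  {"tx":0,"ty":0,"tz":0,"rx":0,"ry":-0.12,"rz":0,"grip":100},
  {"tx":0,"ty":0,"tz":0,"rx":0,"ry":-0.12,"rz":0,"grip":100},
  {"tx":0,"ty":0,"tz":0,"rx":0,"ry":-0.12,"rz":0,"grip":100},
  {"tx":0,"ty":0,"tz":0,"rx":0,"ry":-0.12,"rz":0,"grip":100},
  {"tx":0,"ty":0,"tz":0,"rx":0,"ry":-0.125,"rz":0,"grip":100},
])

```text
t: 10.1
eef_pos: [586.3, -58.5, 177.9]
tcp_rot: [-1.571, 0.0, 1.261]
ft_force: [1.3, -0.3, 0.5]
opening: 0.999
```

Emit:
move_arm([
  {"tx":-3.5,"ty":0,"tz":0.5,"rx":0,"ry":0,"rz":0,"grip":50},
  {"tx":-3.5,"ty":0,"tz":0.5,"rx":0,"ry":0,"rz":0,"grip":50},
  {"tx":-3.5,"ty":0,"tz":0.5,"rx":0,"ry":0,"rz":0,"grip":50},
  {"tx":-3.5,"ty":0,"tz":0.5,"rx":0,"ry":0,"rz":0,"grip":50},
  {"tx":-3.5,"ty":0,"tz":0.5,"rx":0,"ry":0,"rz":0,"grip":50},
  {"tx":-3.5,"ty":0,"tz":0,"rx":0,"ry":0,"rz":0,"grip":50},
  {"tx":-3.3,"ty":0,"tz":0,"rx":0,"ry":0,"rz":0,"grip":50},
  {"tx":0,"ty":0,"tz":0,"rx":0,"ry":0,"rz":0,"grip":50},
  {"tx":0,"ty":0,"tz":0,"rx":0,"ry":0,"rz":0,"grip":50},
])

```text
t: 10.85
eef_pos: [486.6, -283.1, 177.8]
tcp_rot: [-1.571, -0.0, 1.252]
ft_force: [-0.6, 0.3, -0.1]
opening: 0.507
```

```bash
cat > look.py <<'E'
from cell import env
from h import *
import sys
t=sys.argv[1]
s=env.state();print(s['t'],s['eef_pos'],s['tcp_rot'],s['opening'])
for n in sys.argv[2:]:
    c=env.calibration(n);p,d=env.read_camera(n);cv2.imwrite(f'pics/{n}{t}.png',p);np.save(f'pics/{n}{t}.npy',c,allow_pickle=True)
E
python3 look.py A top wrist; python3 -c "
from h import *
crop(cv2.imread('pics/topA.png'),200,140,330,250,6,'pics/topAc.png')"
```

```text
10.85 [ 486.63268105 -283.11921742  177.79501486] [-1.57059553e+00 -1.12462744e-04  1.25178007e+00] 0.5070167272433377
```

View pics/topAc.png

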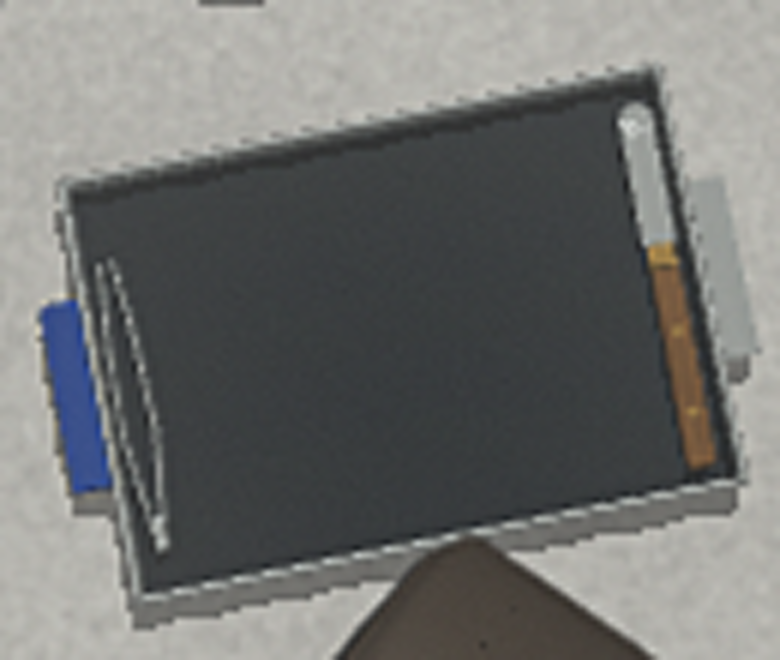

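View pics/wristA.png

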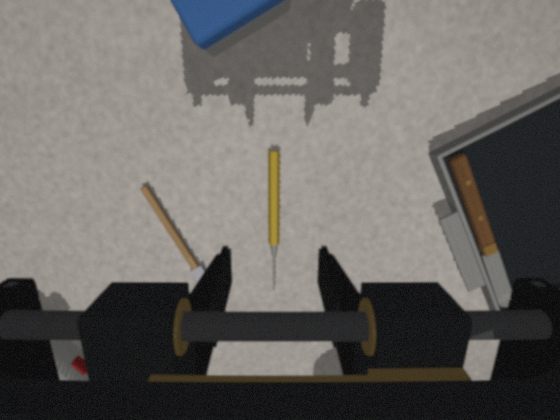

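The tray hasn't moved, and both tools look straight at their ends. The probe lies along the wrist view's centre: rear (274,150), handle front (274,245).

Run:
```python
from w import *
c=np.load('pics/topA.npy',allow_pickle=True).item()
def q(L,z): return p2w(c,[(200+(a+.5)/6-.5,140+(b+.5)/6-.5) for a,b in L],np.array(z))
ctr=np.array([570,40.8]);yaw=.169
print(tw(q([(107,263),(162,549),(632,103),(702,467)],[9.,13.,13.,17.]),ctr,yaw).round(1))
c=np.load('pics/wristA.npy',allow_pickle=True).item()
a=p2w(c,[(274,149.5),(274,245.5),(274,289)],np.array([7.,7,5]))[:,:2];print(a.round(1))
d=a[2]-a[0];print(np.arctan2(d[1],d[0]),np.linalg.norm(a[1]-a[0]),np.linalg.norm(d)); m=(a[0]+a[1])/2;print(m)
psi=1.255;e=m-[486.63,-283.1];print('tx',e@[np.cos(psi),np.sin(psi)],'tz',e@[-np.sin(psi),np.cos(psi)])
```

```text
[[  63.1  135. ]
 [ -81.5  133.4]
 [  91.3 -134.1]
 [ -92.8 -131.7]]
[[ 441.6 -267.2]
 [ 535.1 -298. ]
 [ 584.4 -314.2]]
-0.31825988526104043 98.36990655924974 150.24951867045928
[ 488.36464934 -282.62206549]
tx 0.9930364935534158 tz -1.5004360197039899
```

Step 1 holds by measurement: the forceps are at y≈+134 and the spatula at y≈-133, each within 0.02 rad of straight. Going down to the probe.

Emit:
move_arm([
  {"tx":0.1,"ty":3.5,"tz":-0.2,"rx":0,"ry":0,"rz":0,"grip":50},
  {"tx":0,"ty":3.5,"tz":0,"rx":0,"ry":0,"rz":0,"grip":50},
  {"tx":0,"ty":3.5,"tz":0,"rx":0,"ry":0,"rz":0,"grip":50},
  {"tx":0,"ty":2.5,"tz":0,"rx":0,"ry":0,"rz":0,"grip":50},
  {"tx":0,"ty":1.5,"tz":0,"rx":0,"ry":0,"rz":0,"grip":50},
  {"tx":0,"ty":0.7,"tz":0,"rx":0,"ry":0,"rz":0,"grip":50},
  {"tx":0,"ty":0.3,"tz":0,"rx":0,"ry":0,"rz":0,"grip":50},
  {"tx":0,"ty":0,"tz":0,"rx":0,"ry":0,"rz":0,"grip":50},
  {"tx":0,"ty":0,"tz":0,"rx":0,"ry":0,"rz":0,"grip":50},
])

```text
t: 11.7
eef_pos: [489.9, -282.1, 23.9]
tcp_rot: [-1.572, 0.0, 1.255]
ft_force: [0.5, 0.1, 0.9]
opening: 0.496
```

```bash
python3 look.py B wrist scene; python3 -c "
from h import *
crop(cv2.imread('pics/sceneB.png'),170,100,310,200,5,'pics/sceneBc.png')"
```

```text
11.7 [ 489.91521899 -282.08899862   23.90625579] [-1.57213231e+00  4.88535969e-04  1.25470570e+00] 0.4958229008846645
```

View pics/wristB.png

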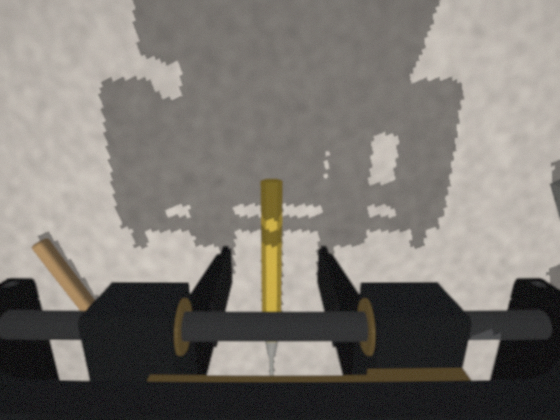

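The handle at (271,250) is centred between the jaws. I'll lower 2.5 mm and close.

Emit:
move_arm([
  {"tx":0,"ty":0.25,"tz":0,"rx":0,"ry":0,"rz":0,"grip":50},
  {"tx":0,"ty":0,"tz":0,"rx":0,"ry":0,"rz":0,"grip":0},
  {"tx":0,"ty":0,"tz":0,"rx":0,"ry":0,"rz":0,"grip":0},
  {"tx":0,"ty":0,"tz":0,"rx":0,"ry":0,"rz":0,"grip":0},
  {"tx":0,"ty":0,"tz":0,"rx":0,"ry":0,"rz":0,"grip":0},
  {"tx":0,"ty":0,"tz":0,"rx":0,"ry":0,"rz":0,"grip":0},
  {"tx":0,"ty":0,"tz":0,"rx":0,"ry":0,"rz":0,"grip":0},
  {"tx":0,"ty":0,"tz":0,"rx":0,"ry":0,"rz":0,"grip":0},
])

```text
t: 12.47
eef_pos: [489.3, -282.3, 20.5]
tcp_rot: [-1.571, 0.0, 1.254]
ft_force: [0.4, -0.8, 0.4]
opening: 0.106
```

Emit:
move_arm([
  {"tx":0,"ty":0,"tz":0,"rx":0,"ry":0,"rz":0,"grip":0},
  {"tx":0,"ty":0,"tz":0,"rx":0,"ry":0,"rz":0,"grip":0},
  {"tx":0,"ty":0,"tz":0,"rx":0,"ry":0,"rz":0,"grip":0},
])

```text
t: 12.72
eef_pos: [489.3, -282.3, 20.5]
tcp_rot: [-1.571, 0.0, 1.254]
ft_force: [-0.4, -0.3, 0.8]
opening: 0.109
```

Gripped, with the opening at 0.107 (about 10 mm). Lift, turn and carry.

Emit:
move_arm([
  {"tx":0,"ty":-0.5,"tz":0,"rx":0,"ry":0,"rz":0,"grip":0},
  {"tx":0,"ty":-1.5,"tz":0,"rx":0,"ry":0,"rz":0,"grip":0},
  {"tx":0,"ty":-2.5,"tz":0,"rx":0,"ry":0,"rz":0,"grip":0},
  {"tx":0,"ty":-2.5,"tz":0,"rx":0,"ry":0,"rz":0,"grip":0},
  {"tx":0,"ty":-2,"tz":0,"rx":0,"ry":0,"rz":0,"grip":0},
  {"tx":0,"ty":-1,"tz":0,"rx":0,"ry":-0.12,"rz":0,"grip":0},
  {"tx":0,"ty":0,"tz":0,"rx":0,"ry":-0.12,"rz":0,"grip":0},
  {"tx":0,"ty":0,"tz":0,"rx":0,"ry":-0.12,"rz":0,"grip":0},
  {"tx":0,"ty":0,"tz":0,"rx":0,"ry":-0.12,"rz":0,"grip":0},
  {"tx":0,"ty":0,"tz":0,"rx":0,"ry":-0.006,"rz":0,"grip":0},
])

```text
t: 13.55
eef_pos: [489.3, -282.3, 120.9]
tcp_rot: [-1.571, 0.0, 1.746]
ft_force: [0.9, 0.4, 0.0]
opening: 0.106
```

Emit:
move_arm([
  {"tx":1.5,"ty":0,"tz":-0.5,"rx":0,"ry":0,"rz":0,"grip":0},
  {"tx":3,"ty":0,"tz":-1,"rx":0,"ry":0,"rz":0,"grip":0},
  {"tx":3.4,"ty":0,"tz":-1.2,"rx":0,"ry":0,"rz":0,"grip":0},
  {"tx":3.4,"ty":0,"tz":-1.2,"rx":0,"ry":0,"rz":0,"grip":0},
  {"tx":3.4,"ty":0,"tz":-1.2,"rx":0,"ry":0,"rz":0,"grip":0},
  {"tx":3.4,"ty":0,"tz":-1.2,"rx":0,"ry":0,"rz":0,"grip":0},
  {"tx":3.4,"ty":0,"tz":-1.2,"rx":0,"ry":0,"rz":0,"grip":0},
  {"tx":3.4,"ty":0,"tz":-1.2,"rx":0,"ry":0,"rz":0,"grip":0},
  {"tx":3,"ty":0,"tz":-1,"rx":0,"ry":0,"rz":0,"grip":0},
  {"tx":2.6,"ty":0,"tz":-1,"rx":0,"ry":0,"rz":0,"grip":0},
])

```text
t: 14.38
eef_pos: [543.3, 38.6, 120.6]
tcp_rot: [-1.571, -0.0, 1.737]
ft_force: [0.1, -0.7, -0.4]
opening: 0.104
```

Emit:
move_arm([
  {"tx":0,"ty":0,"tz":0,"rx":0,"ry":0,"rz":0,"grip":0},
  {"tx":0,"ty":0,"tz":0,"rx":0,"ry":0,"rz":0,"grip":0},
  {"tx":0,"ty":0,"tz":0,"rx":0,"ry":0,"rz":0,"grip":0},
])

```text
t: 14.63
eef_pos: [543.3, 36.1, 120.5]
tcp_rot: [-1.571, 0.0, 1.738]
ft_force: [-1.3, 0.1, 0.4]
opening: 0.108
```

```bash
python3 look.py C wrist scene
```

```text
14.6333 [543.27052394  36.05343171 120.46562301] [-1.57064113e+00  1.93910871e-04  1.73828984e+00] 0.10754329922068108
```

View pics/wristC.png

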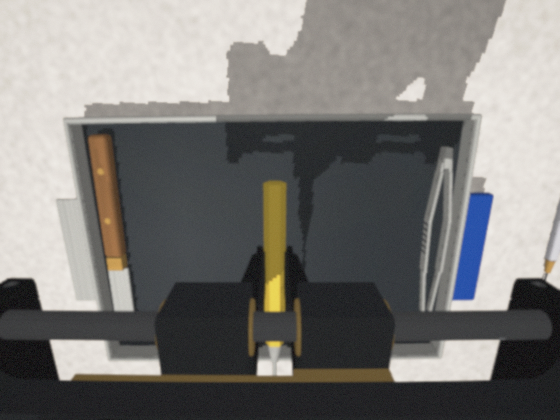

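View pics/sceneC.png

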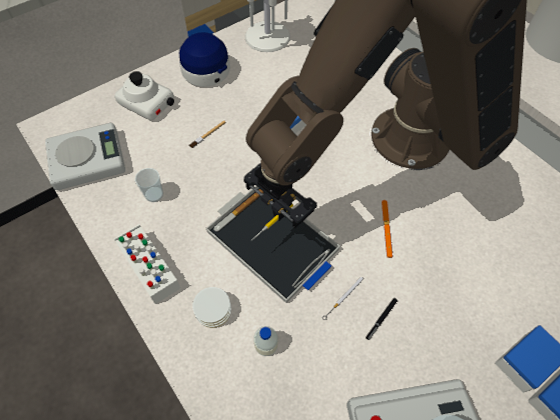

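The probe is held level at (274,260), parallel to the other two tools and between them. Lowering.

Emit:
move_arm([
  {"tx":0,"ty":1.5,"tz":0,"rx":0,"ry":0,"rz":0,"grip":0},
  {"tx":0,"ty":2,"tz":0,"rx":0,"ry":0,"rz":0,"grip":0},
  {"tx":0,"ty":2,"tz":0,"rx":0,"ry":0,"rz":0,"grip":0},
  {"tx":0,"ty":1.5,"tz":0,"rx":0,"ry":0,"rz":0,"grip":0},
  {"tx":0,"ty":1,"tz":0,"rx":0,"ry":0,"rz":0,"grip":0},
  {"tx":0,"ty":0.6,"tz":0,"rx":0,"ry":0,"rz":0,"grip":0},
  {"tx":0,"ty":0.3,"tz":0,"rx":0,"ry":0,"rz":0,"grip":0},
  {"tx":0,"ty":0.1,"tz":0,"rx":0,"ry":0,"rz":0,"grip":0},
  {"tx":0,"ty":0,"tz":0,"rx":0,"ry":0,"rz":0,"grip":0},
  {"tx":0,"ty":0,"tz":0,"rx":0,"ry":0,"rz":0,"grip":0},
])

```text
t: 15.57
eef_pos: [543.7, 36.3, 31.0]
tcp_rot: [-1.572, 0.0, 1.74]
ft_force: [0.4, 0.5, -0.3]
opening: 0.105
```

Emit:
move_arm([
  {"tx":0,"ty":0.1,"tz":0,"rx":0,"ry":0,"rz":0,"grip":0},
  {"tx":0,"ty":0,"tz":0,"rx":0,"ry":0,"rz":0,"grip":0},
  {"tx":0,"ty":0,"tz":0,"rx":0,"ry":0,"rz":0,"grip":0},
])

```text
t: 15.82
eef_pos: [543.5, 36.4, 29.7]
tcp_rot: [-1.571, 0.0, 1.74]
ft_force: [-0.2, 0.5, 0.0]
opening: 0.108
```

Emit:
move_arm([
  {"tx":0,"ty":0.1,"tz":0,"rx":0,"ry":0,"rz":0,"grip":0},
  {"tx":0,"ty":0.05,"tz":0,"rx":0,"ry":0,"rz":0,"grip":0},
  {"tx":0,"ty":0,"tz":0,"rx":0,"ry":0,"rz":0,"grip":0},
])

```text
t: 16.07
eef_pos: [543.4, 36.4, 27.8]
tcp_rot: [-1.571, 0.0, 1.74]
ft_force: [0.7, 0.2, -0.3]
opening: 0.105
```

Emit:
move_arm([
  {"tx":0,"ty":0.05,"tz":0,"rx":0,"ry":0,"rz":0,"grip":0},
  {"tx":0,"ty":0,"tz":0,"rx":0,"ry":0,"rz":0,"grip":0},
])

```text
t: 16.23
eef_pos: [543.4, 36.4, 27.5]
tcp_rot: [-1.571, 0.0, 1.74]
ft_force: [-0.8, -0.6, 0.9]
opening: 0.108
```

Essentially on the liner. Open slowly, then lift.

Emit:
move_arm([
  {"tx":0,"ty":0,"tz":0,"rx":0,"ry":0,"rz":0,"grip":12},
  {"tx":0,"ty":0,"tz":0,"rx":0,"ry":0,"rz":0,"grip":14},
  {"tx":0,"ty":0,"tz":0,"rx":0,"ry":0,"rz":0,"grip":20},
  {"tx":0,"ty":0,"tz":0,"rx":0,"ry":0,"rz":0,"grip":30},
  {"tx":0,"ty":0,"tz":0,"rx":0,"ry":0,"rz":0,"grip":45},
  {"tx":0,"ty":0,"tz":0,"rx":0,"ry":0,"rz":0,"grip":45},
  {"tx":0,"ty":0,"tz":0,"rx":0,"ry":0,"rz":0,"grip":45},
])

```text
t: 16.82
eef_pos: [543.4, 36.3, 27.4]
tcp_rot: [-1.571, 0.0, 1.74]
ft_force: [1.4, 1.0, -0.1]
opening: 0.412
```

Emit:
move_arm([
  {"tx":0,"ty":-0.5,"tz":0,"rx":0,"ry":0,"rz":0,"grip":45},
  {"tx":0,"ty":-1.5,"tz":0,"rx":0,"ry":0,"rz":0,"grip":45},
  {"tx":0,"ty":-3,"tz":0,"rx":0,"ry":0,"rz":0,"grip":45},
  {"tx":0,"ty":-3.5,"tz":0,"rx":0,"ry":0,"rz":0,"grip":45},
  {"tx":0,"ty":-3.5,"tz":0,"rx":0,"ry":0,"rz":0,"grip":45},
  {"tx":0,"ty":-3.5,"tz":0,"rx":0,"ry":0,"rz":0,"grip":45},
  {"tx":0,"ty":-3,"tz":0,"rx":0,"ry":0,"rz":0,"grip":45},
  {"tx":-3.5,"ty":0,"tz":0,"rx":0,"ry":0,"rz":0,"grip":45},
  {"tx":-3.5,"ty":0,"tz":0,"rx":0,"ry":0,"rz":0,"grip":45},
  {"tx":-3.5,"ty":0,"tz":0,"rx":0,"ry":0,"rz":0,"grip":45},
])

```text
t: 17.65
eef_pos: [561.2, -68.0, 213.8]
tcp_rot: [-1.572, 0.001, 1.742]
ft_force: [0.5, 0.9, -0.1]
opening: 0.45
```

Emit:
move_arm([
  {"tx":-3.5,"ty":0,"tz":0,"rx":0,"ry":0,"rz":0,"grip":45},
  {"tx":-3.5,"ty":0,"tz":0,"rx":0,"ry":0,"rz":0,"grip":45},
  {"tx":-3.5,"ty":0,"tz":0,"rx":0,"ry":0,"rz":0,"grip":45},
  {"tx":-3.5,"ty":0,"tz":0,"rx":0,"ry":0,"rz":0,"grip":45},
  {"tx":-3.5,"ty":0,"tz":0,"rx":0,"ry":0,"rz":0,"grip":45},
  {"tx":0,"ty":0,"tz":0,"rx":0,"ry":0,"rz":0,"grip":45},
  {"tx":0,"ty":0,"tz":0,"rx":0,"ry":0,"rz":0,"grip":45},
])

```text
t: 18.23
eef_pos: [590.2, -241.1, 212.2]
tcp_rot: [-1.57, -0.0, 1.737]
ft_force: [-0.2, 1.1, -0.7]
opening: 0.451
```

```bash
python3 look.py D top scene; python3 -c "
from h import *
crop(cv2.imread('pics/topD.png'),200,140,330,250,6,'pics/topDc.png')"
```

```text
18.2333 [ 590.2178528  -241.142083    212.24197894] [-1.57047125e+00 -2.40982870e-04  1.73747638e+00] 0.45068046485346247
```

View pics/topDc.png

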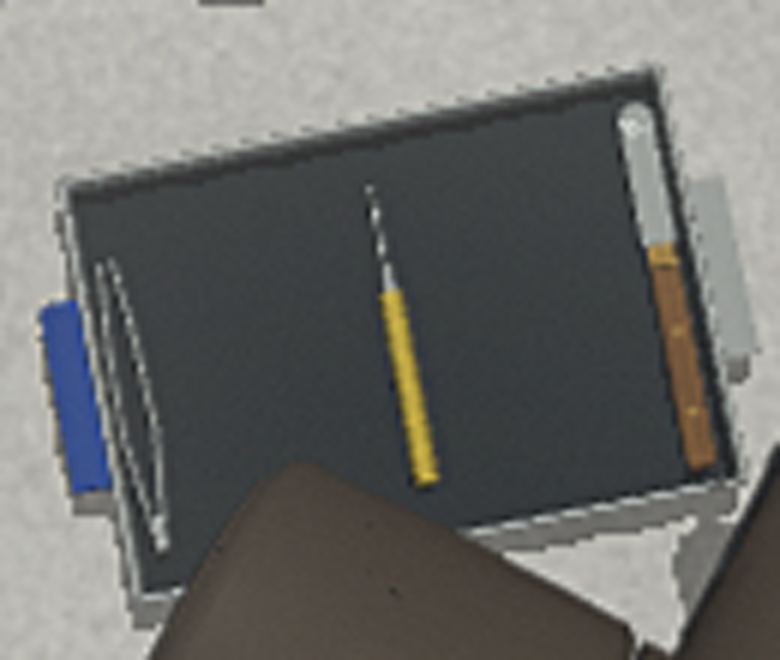

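View pics/sceneD.png

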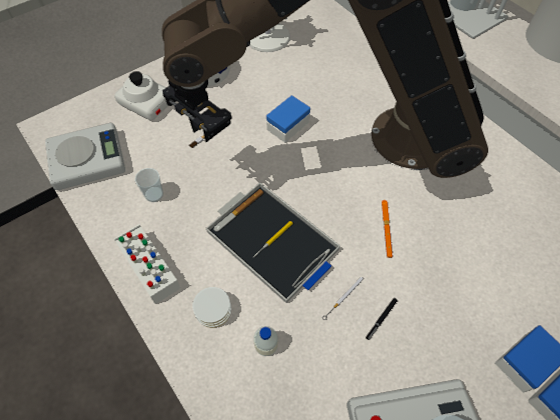

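The probe, from tip (369,186) to rear (426,482), sits centred and parallel to the other two, and the bystanders look unmoved. One numeric check, then hand in.

Run:
```python
from w import *
from cell import env
c=np.load('pics/topD.npy',allow_pickle=True).item()
a=p2w(c,[(200+(x+.5)/6-.5,140+(y+.5)/6-.5) for x,y in[(369,186),(426,484)]],np.array([12.,14.]))
t=tw(a,np.array([570,40.8]),.169);print(t.round(1),np.arctan2(*(t[0]-t[1])[::-1]))
print(env.job_done())
```

```text
[[ 75.6   1.1]
 [-75.    1.4]] -0.0018690840666514546
the job is handed in; nothing more can be done
None
```

The tray is in order from the blue end: forceps, needle probe, spatula. I handed the job in after about 18 s of the 53 s allowed. `job_done` reports no verdict, so what follows comes from my own camera checks.

- **Forceps and spatula:** I slid both with the open fingers and lifted neither. The overhead camera put the forceps' centre line about 13 mm and the spatula's about 14 mm from their end walls. Both were within 0.02 rad of straight across, points away from the robot. I left about a 5 mm gap at each end rather than press on the tray.
- **Probe:** I lowered it until it was all but on the liner before opening the jaws. The last check put it about 1 mm off the tray's middle and 0.002 rad off straight, with its point 76 mm beyond the centre.
- **Everything else:** The tray's corners stayed at the same pixels in the overhead pictures. The bystanders I could see also looked where they started, though I judged them by eye and did not measure them. Wrist force readings stayed under about 2 N throughout.

No check failed. My two camera measurements of the tray agreed to within about 2–3 mm, well inside the tolerances.

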